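# Switch dust extraction to the ball-marked port

### The arm

A 6-joint arm with a two-finger parallel gripper is mounted at the origin on the work surface. World frame = base frame: x ahead of the robot, y to its left, z up, the work surface at z = 0. Lengths are in m, angles in rad, forces in N, time in s.
With the tool pointing down it reaches from about 0.35 to 0.775 m from the base axis. Payload 7.3 kg.
Tool frame: the origin (TCP) lies at the very end of the fingers, on their centre line; the grasp point (between the pads) lies 19 mm behind it; z points along the fingers, y is the line along which they close (so a half turn about z gives the same grasp; the last joint's range is limited). The gripper opens to 92 mm and grips with 3 to 60 N. Pads are 19 mm wide; open, the fingers measure 130 mm over their backs; the gripper's body (75 mm by 190 mm) begins 47 mm behind the grasp point.
Start: joints at [-1.376, 0.342, 1.524, -0, 1.275, -0.146], TCP at [0.175, -0.495, 0.227] pointing down, gripper open.
Joint ranges: [-2.53, 2.53], [-0.77, 2.02], [0.04, 2.7], [-1, 4.14], [0.28, 2.66], [-3.11, 3.11]. Speed limits (rad/s): [2.57, 2.57, 3.14, 3.14, 3.14, 3.14].

### API

Orientations are given as [roll, pitch, yaw] about the fixed x, y, z axes, in that order (R = Rz(yaw) Ry(pitch) Rx(roll)).
In Python, from cell import observe, read_camera, get_calibration, hand_in, search_frame gives the robot as it stands.
- The arm moves only by the tool step_arm, never from a script. Its argument "commands" is a list of rows, each an object with "translation": the shift along the tool's x, y, z in mm, a list of three; "roll": the turn about the tool's z in rad. In form: [{"translation": [x, y, z], "roll": roll}, ...]. A call has 1 to 20 rows; each row shifts and turns the commanded pose from where the row before left it, along the tool's axes as they then stand; what a row does not reach is not made up. A row lasts 1/12 s, in which the tool goes at most 41.7 mm and 7.16 degrees, less where a joint would pass 70% of its speed; a pose out of reach is approached as far as the arm can. A call is refused whole if a number of a shift passes 41.7 or a number of a turn 0.125, either way. A call with a gripper value outside its range is refused whole. "fingers" is the opening, from 0 (shut) to 1 (fully open), set as the call begins (left out, the last holds). The fingers move at their own pace and stop on an object; "grip_force" is the grip in N (left out, the last holds). Time passes only in rows, so rows that do not move let the fingers close. It gives the time, the measured TCP pose, the force, the opening and the grip force at its end, in the units of the state.
- observe(): the state, without advancing time (a new reading comes with each control period).
- read_camera(name): name is "scene" or "side" or "wrist"; returns the picture (420x560x3 uint8, red, green, blue); there is no depth.
- get_calibration(name): a dict with "camera_matrix" (3x3 intrinsics, pixels), "world_from_camera" (4x4, takes a point from camera to world coordinates). Camera axes: x right, y up, looking along -z (the intrinsics and any distortion apply to the point x, -y, -z); pixel columns grow to the right and rows downward; lengths in m; the calibration is good to about 2 mm. The wrist camera is an equidistant fisheye: a pixel r from the principal point sees the ray r / f radians off the axis. A picture is of the moment at which its call begins: read the wrist's pose just before it. get_calibration takes no time and is no camera call; for the wrist camera it gives the pose at the moment of the call.
- hand_in(): hands the job in; it is judged then, once.
Trained networks look in the newest picture that a camera, given by its name, has taken for a name from the list of things; names that differ only in an ending like _2 or _b are one class to them, and where a whole thing is asked for, a point or a joint stands for the part that bears it (a point fixed in the world has none). Each returns a list of dicts, best first, with "confidence" (0 to 1); they miss things now and then, are a little off and sometimes report something else, mostly with a low value. They report only what shows in the picture. A call takes as long as a camera call. They do not tell look-alikes from the thing itself.
- search_frame(camera, name): "at" ([x, y, z] in m, in world coordinates, good to about 4 mm: the middle of the surface that is visible of it).
The state is a dict: "time": time; "qpos": joint angles; "qvel": joint speeds; "joint_efforts": joint torques, N m; "tool_pos": TCP position; "tool_rot": TCP orientation; "contact_force": force on the tool from outside, world axes, zero at the start; "torque": the same for the moment, N m; "opening": finger opening in m; "grip_force": force on a finger pad.
Only numpy, scipy, OpenCV 4.12 (cv2) and the standard library are available. Lean on these libraries where they do the work, as an engineer would, in place of code of your own. Each camera call takes 0.05 s, during which the arm holds its last target. There are 200 camera calls.

### The job

Push the upright tab on the extraction drum's disc round until it points straight at the wooden ball marker, then press the start button on the switch box all the way down once the tab is there, and let it come back up. Leave the tab pointing at the ball, and do not press the button before, nor pick up or shift anything else on the bench.

Things in the scene. Friction and masses are not known exactly. Their poses are not given: they have to be found in the camera images.
- selector (a joint): angle (rad) of the turning black disc on the grey drum, counter-clockwise positive seen from above; 0 = shut position (tab towards the drum's front); end stops at -2.85 and +2.85, so it cannot go all the way round. The four marked ports lie at -2.513, -1.257, +1.257 and +2.513. Friction holds the disc wherever it is left (about 0.2 N m, 4 N at the tab); there are no click stops.
- tab (a point): centre of the upright aluminium tab fixed on the disc: a fin 40 mm long along the disc's radius (from 35 to 75 mm from the disc's axis), 8 mm thick, standing 36 mm above the disc's face (this point is 18 mm above that face, 55 mm from the axis). x points radially outwards, z up. The tab is also the pointer. It is pushed sideways, round the disc.
- hub (a point): on the disc's vertical axis, in the plane of the disc's upper face, 72 mm above the bench. The disc is 156 mm across; a hub button 28 mm across stands 8 mm above its face. It sits on a fixed grey drum 300 mm across and 60 mm high, with pipe stubs out to 185 mm from the axis on the sides (200 mm at the back), all lower than 60 mm. Drum position and yaw vary.
- ball (a point): centre of the wooden ball marker, 38 mm across, on a short stem fixed on the drum's rim 120 mm from the axis (ball top 46 mm above the drum's top, 106 mm above the bench). It marks one of the four ports; which one varies.
- mark_cube: wooden marker of another port: a cube, 34 mm, fixed on the drum's rim 120 mm from the axis; origin at the centre of its underside
- mark_ring: wooden marker of another port: a flat ring, 42 mm across, 16 mm high, fixed on the drum's rim 120 mm from the axis; origin at the centre of its underside
- mark_cross: wooden marker of another port: a cross, 48 mm across, 18 mm high, fixed on the drum's rim 120 mm from the axis; origin at the centre of its underside
- start (a joint): travel of the start button (m): 0 up, 0.006 fully pressed; a spring pushes it back up, about 5 N to press it fully
- start_top (a point): centre of the top face of the round grey start button, 34 mm across, pressed straight down; it sits on a fixed grey switch box 90 x 90 mm, 45 mm high, which stands left or right of the drum
- gouge: carving gouge lying flat, 240 mm long, wooden handle, loose; a bystander to be left alone
- mallet: turned wooden carver's mallet standing on its head, 92 mm wide, 240 mm tall, loose; a bystander to be left alone
- tin: round metal wax tin, 84 mm wide, 55 mm tall, loose; a bystander to be left alone
- slip: small grey slip stone 45 x 20 x 10 mm lying on the rim of the drum, opposite the shut position, loose; a bystander to be left alone
- rosette: square wooden blank 110 x 110 x 28 mm with a carved rosette, loose; a bystander to be left alone
- brush: bench brush lying flat, loose; a bystander to be left alone
Things that resemble listed ones, but are neither listed nor needed, are in the scene too. What is shaped like the part that bears start but orange or turquoise is not meant.

How it is judged:
By the outcome, as a careful person would: the job done as asked, in the order asked, and still so for the second after the job is handed in, with the robot touching nothing.
It also fails if it takes over 45 s, if anything falls off the work surface, if the arm or the gripper's body presses on something with over 40 N, if the wrist force passes 120 N, or if a joint passes its speed limit or range.

## Working session

There is one attempt and no reset: what is moved stays moved. The work goes in short steps, Python scripts to look and compute and a tool call to move; the robot and the scene stay as the last step left them, time stands still between calls to the robot, and variables do not carry over. Pictures are saved under pics/ and viewed, at most 10 in all, crops included, and the job is handed in when it is done.

Besides the shell and the picture viewer there is one more tool, called after ">>>" by a JSON object that holds its "fn" and its "kwargs". step_arm: Moves the arm, as the interface text tells. Its arguments: {"type":"object","properties":{"commands":{"type":"array"},"fingers":{"type":"number"},"grip_force":{"type":"number"}},"required":["commands"]}

```bash
mkdir -p pics
python3 - <<'E'
from cell import *
import cv2,numpy as np
s=observe();print(s['time'],s['tool_pos'],s['tool_rot'],s['opening'])
for c in ['scene','side']:
    im=read_camera(c);cv2.imwrite(f'pics/{c}0.png',im[:,:,::-1])
    for n in ['tab','hub','ball','start_top','mark_cube','mark_ring','mark_cross','slip']+(['mallet','tin'] if c=='scene' else []):
        print(c,n,[(np.round(d['at'],3).tolist(),round(d['confidence'],2)) for d in search_frame(c,n)[:3]])
print(observe()['time'])
E
```

```text
0.0 [ 0.17540596 -0.49439435  0.22605304] [-3.14006683e+00 -2.05711544e-04  3.40800257e-01] 0.09210032482267665
scene tab [([0.582, 0.014, 0.071], 0.56)]
scene hub [([0.582, 0.014, 0.071], 0.73)]
scene ball [([0.703, 0.01, 0.097], 0.71), ([0.498, 0.513, 0.015], 0.46)]
scene start_top [([0.313, -0.474, 0.068], 0.65), ([0.451, -0.365, 0.069], 0.45), ([0.292, -0.298, 0.069], 0.41)]
scene mark_cube [([0.627, 0.129, 0.094], 0.7), ([0.499, 0.51, 0.015], 0.43)]
scene mark_ring [([0.49, 0.086, 0.073], 0.53), ([0.583, 0.012, 0.07], 0.42)]
scene mark_cross [([0.617, -0.099, 0.074], 0.51)]
scene slip [([0.684, 0.074, 0.07], 0.56)]
scene mallet [([0.681, -0.352, 0.111], 0.75)]
scene tin [([0.493, 0.346, 0.052], 0.76)]
side tab [([0.574, -0.005, 0.066], 0.74)]
side hub [([0.448, -0.37, 0.068], 0.71), ([0.572, -0.001, 0.07], 0.61), ([0.482, 0.496, 0.018], 0.51)]
side ball [([0.689, -0.008, 0.095], 0.55)]
side start_top [([0.305, -0.477, 0.064], 0.72), ([0.451, -0.371, 0.066], 0.63)]
side mark_cube [([0.616, 0.113, 0.087], 0.65)]
side mark_ring [([0.48, 0.078, 0.074], 0.65)]
side mark_cross [([0.604, -0.113, 0.078], 0.5), ([0.687, -0.01, 0.094], 0.49)]
side slip [([0.478, 0.497, 0.018], 0.58)]
1.0
```

View pics/scene0.png

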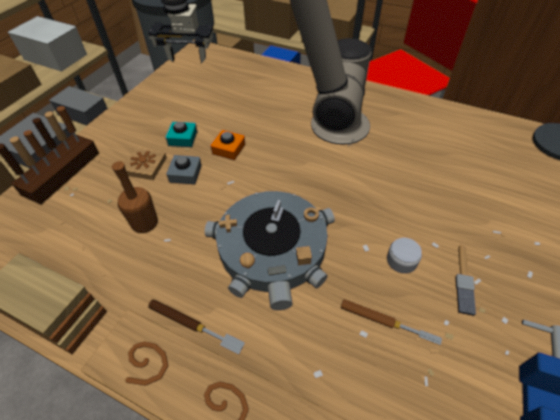

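View pics/side0.png

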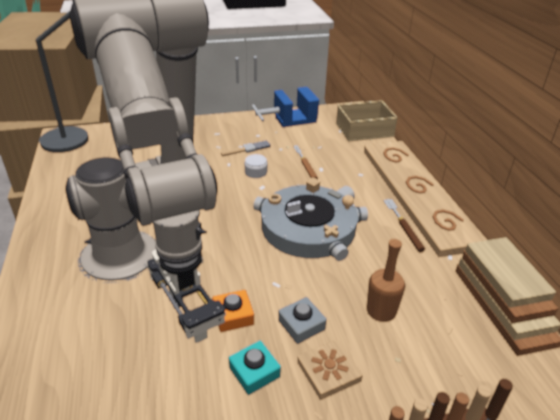

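The scene view shows the drum at about (272,232), the ball at (247,260), the cross at (228,223), the ring at (312,213), the cube at (304,256) and the slip at (278,270). The tab is at (277,210), pointing at the robot, and the grey switch box is at (184,168), near world (0.45,-0.37). The side view agrees, with the grey box at (302,318). The ball is therefore at port +2.513 and the tab has to turn counter-clockwise. I'll move over the drum for a close look.

>>> {"fn": "step_arm", "kwargs": {"commands": [{"translation": [26.5, -23.4, -2.8], "roll": 0.02}, {"translation": [26.5, -23.4, -2.8], "roll": 0}, {"translation": [26.5, -23.4, -2.8], "roll": 0}, {"translation": [26.5, -23.4, -2.8], "roll": 0}, {"translation": [26.5, -23.4, -2.8], "roll": 0}, {"translation": [26.5, -23.4, -2.8], "roll": 0}, {"translation": [26.5, -23.4, -2.8], "roll": 0}, {"translation": [26.5, -23.4, -2.8], "roll": 0}, {"translation": [26.5, -23.4, -2.8], "roll": 0}, {"translation": [26.5, -23.4, -2.8], "roll": 0}, {"translation": [26.5, -23.4, -2.8], "roll": 0}, {"translation": [26.5, -23.4, -2.8], "roll": 0}, {"translation": [26.5, -23.4, -2.8], "roll": 0}, {"translation": [26.5, -23.4, -2.8], "roll": 0}, {"translation": [26.5, -23.4, -2.8], "roll": 0}, {"translation": [26.5, -23.4, -2.8], "roll": 0}, {"translation": [0, 0, 0], "roll": 0}, {"translation": [0, 0, 0], "roll": 0}], "fingers": 0.35}}

```text
time: 2.5
tool_pos: [0.4596, -0.0041, 0.2714]
tool_rot: [3.141, 0.0, 0.325]
contact_force: [-0.1, -0.2, 0.5]
opening: 0.0322
grip_force: 0.0
```

```bash
cat > h.py <<'E'
from cell import *
import cv2,numpy as np
from scipy.optimize import least_squares
def look(out,up=None):
    g=get_calibration('wrist');im=read_camera('wrist')
    cv2.imwrite(out,im[:,:,::-1]);np.savez(out[:-3]+'npz',K=g['camera_matrix'],T=g['world_from_camera'],im=im)
    return im,g
def ray(g,u,v):
    K=np.array(g['camera_matrix']);T=np.array(g['world_from_camera'])
    a=np.array([(u-K[0,2])/K[0,0],(v-K[1,2])/K[1,1]]);th=np.hypot(*a)
    d=np.sin(th)*a/max(th,1e-9);return T[:3,3],T[:3,:3]@np.array([d[0],-d[1],-np.cos(th)])
def onplane(g,u,v,z):
    o,d=ray(g,u,v);return o+d*(z-o[2])/d[2]
def topdown(g,im,c,z,half=.17,n=600):
    K=np.array(g['camera_matrix']);T=np.array(g['world_from_camera'])
    # image: up = +x, left = +y
    s=2*half/n;j,i=np.meshgrid(np.arange(n),np.arange(n))
    P=np.stack([c[0]+half-s*i,c[1]+half-s*j,np.full(i.shape,z)],-1)
    p=(P-T[:3,3])@T[:3,:3];x,y,w=p[...,0],-p[...,1],-p[...,2]
    r=np.hypot(x,y);th=np.arctan2(r,w);k=th/np.maximum(r,1e-9)
    return cv2.remap(im,(K[0,0]*x*k+K[0,2]).astype('f4'),(K[1,1]*y*k+K[1,2]).astype('f4'),cv2.INTER_LINEAR)
E
python3 - <<'E'
from h import *
s=observe();print(s['time'],s['tool_pos'],s['tool_rot'],s['opening'])
im,g=look('pics/w1.png');print(np.round(g['world_from_camera'],3).tolist(),np.array(g['camera_matrix']).round(1).tolist())
cv2.imwrite('pics/w1td.png',np.hstack([topdown(g,im,(.578,.005),.072,n=400),im[:400,:400]])[:,:,::-1])
for n in ['tab','hub','ball','mark_cube','mark_ring','mark_cross','slip','start_top']:
    print(n,[(np.round(d['at'],3).tolist(),round(d['confidence'],2)) for d in search_frame('wrist',n)[:3]])
E
```

```text
2.5 [ 0.45955942 -0.00405461  0.27137925] [3.14140234e+00 2.42403769e-04 3.24579822e-01] 0.032188858254317956
[[0.318, 0.901, 0.293, 0.541], [-0.948, 0.303, 0.099, 0.023], [0.001, -0.309, 0.951, 0.429], [0.0, 0.0, 0.0, 1.0]] [[325.2, 0.0, 282.4], [0.0, 325.2, 209.3], [0.0, 0.0, 1.0]]
tab [([0.574, 0.012, 0.075], 0.84)]
hub [([0.575, 0.013, 0.072], 0.93)]
ball []
mark_cube [([0.614, 0.115, 0.095], 0.92)]
mark_ring [([0.571, 0.01, 0.073], 0.74), ([0.483, 0.084, 0.071], 0.61)]
mark_cross [([0.604, -0.1, 0.077], 0.63)]
slip []
start_top [([0.573, 0.01, 0.074], 0.61)]
```

View pics/w1td.png

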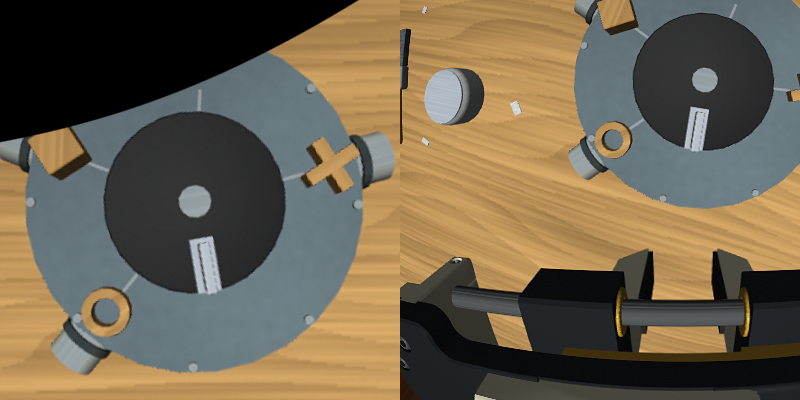

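The rectified wrist view (left half; up = +x, left = +y) shows the disc centred near (194,202). The cross is at (331,165), the ring at (106,312) and the cube at (60,150), each with a port line. The ball's own line is at (200,100), and the tab points down at (205,265). Next I'll measure the centre, the port-line angles and the tab angle numerically.

```bash
cat > fit.py <<'E'
from h import *
from scipy.signal import find_peaks
def disc(g,im,c=(.578,.008)):
    td=topdown(g,im,c,.072,half=.1,n=800)
    gr=td.max(2).astype(float);pts=[]
    for a in np.arange(-np.pi,np.pi,.03):   # dark->grey edge along radii
        r=np.arange(.068,.088,.00025);i=400-r*np.cos(a)*4000;j=400-r*np.sin(a)*4000
        p=gr[i.astype(int).clip(0,799),j.astype(int).clip(0,799)]
        if p[:10].mean()>70 or p[-10:].mean()<75 or p.min()<5: continue
        k=np.argmax(np.convolve(p,[1,1,1,0,-1,-1,-1],'valid'))+3
        pts.append([c[0]+r[k]*np.cos(a),c[1]+r[k]*np.sin(a)])
    pts=np.array(pts)
    q=least_squares(lambda q:np.hypot(*(pts-q[:2]).T)-q[2],[*c,.078],loss='soft_l1',f_scale=.0007).x
    return q,len(pts)
def ports(g,im,c):
    td=cv2.GaussianBlur(topdown(g,im,c,.060,half=.1,n=800),(3,3),0).max(2).astype(float)
    a=np.arange(-np.pi,np.pi,.004);acc=np.mean([td[(400-r*np.cos(a)*4000).astype(int),(400-r*np.sin(a)*4000).astype(int)] for r in np.arange(.084,.094,.0005)],0)
    m=acc-np.median(acc);k,_=find_peaks(m,height=15,distance=20);return [(round(a[i],3),int(m[i])) for i in k]
def tab(g,im,c,z=.108):
    td=topdown(g,im,c,z,half=.1,n=800);m=(td.min(2)>150).astype('u1')
    i,j=np.mgrid[:800,:800];r=np.hypot(i-400,j-400)/4000;m[(r>.09)|(r<.025)]=0
    n,l,st,ce=cv2.connectedComponentsWithStats(m);o=[]
    for k in range(1,n):
        if st[k,4]>800:
            (x,y),s,_=cv2.minAreaRect(np.argwhere(l==k).astype('f4'))
            b=cv2.fitLine(np.argwhere(l==k).astype('f4'),cv2.DIST_L2,0,.01,.01).ravel()
            o.append((st[k,4],'ctr ang',round(np.arctan2(400-y,400-x),3),'r',round(np.hypot(400-y,400-x)/4000,4),'axis',round(np.arctan2(-b[1],-b[0]),3),np.array(s)/4))
    return o
E
python3 - <<'E'
from fit import *
z=np.load('pics/w1.npz');g={'camera_matrix':z['K'],'world_from_camera':z['T']};im=z['im']
q,n=disc(g,im);print(q,n);print(ports(g,im,q[:2]));print(tab(g,im,q[:2]))
a=topdown(g,im,q[:2],.060,half=.1,n=400);b=topdown(g,im,q[:2],.108,half=.1,n=400)
cv2.imwrite('pics/w1b.png',np.hstack([a,b])[:,:,::-1])
E
```

```text
[0.57618096 0.00988824 0.07726886] 199
[(np.float64(-1.306), 38), (np.float64(-0.054), 32), (np.float64(1.202), 34), (np.float64(2.462), 40)]
[(np.int32(10322), 'ctr ang', np.float64(-3.006), 'r', np.float64(0.0526), 'axis', np.float32(-2.965), array([43.25644684, 17.66137314]))]
```

View pics/w1b.png

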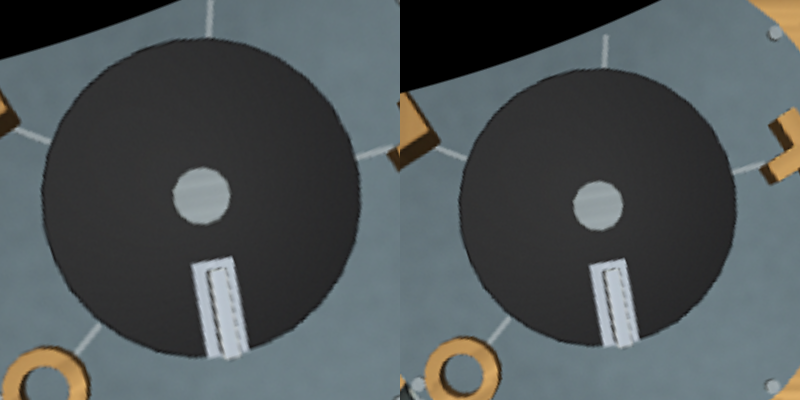

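The port lines fit well. The hub is at (0.5762, 0.0099), the ball direction is -0.0525 rad, and the tab is at about 3.32 rad, standing on a foot plate. It needs to turn by about +2.91 rad. I'll straddle the tab with the open fingers.

>>> {"fn": "step_arm", "kwargs": {"commands": [{"translation": [0, 0, 0], "roll": 0.074}, {"translation": [0, 0, 0], "roll": 0.074}, {"translation": [31.1, 3.4, 0], "roll": 0}, {"translation": [31.2, 3.4, 0], "roll": 0}, {"translation": [0, 0, 36.5], "roll": 0}, {"translation": [0, 0, 36.5], "roll": 0}, {"translation": [0, 0, 36.5], "roll": 0}, {"translation": [0, 0, 36.5], "roll": 0}, {"translation": [0, 0, 0], "roll": 0}, {"translation": [0, 0, 0], "roll": 0}]}}

```text
time: 3.78
tool_pos: [0.5209, -0.0016, 0.1248]
tool_rot: [-3.141, 0.004, 0.172]
contact_force: [0.7, 0.2, 0.2]
opening: 0.0323
grip_force: 0.0
```

Run:
```python
from fit import *
s=observe();print(s['time'],s['tool_pos'],s['tool_rot'],s['opening'],s['qpos'])
im,g=look('pics/w2.png');q,n=disc(g,im);print(q,n)
```

```text
3.7833 [ 0.52088094 -0.00162938  0.12475326] [-3.1405011   0.00361815  0.17235657] 0.032264897731061136 [-1.50263970e-01  4.42434459e-01  1.67660104e+00 -1.30826255e-04
  1.02633472e+00  1.24824573e+00]
[0.57641398 0.00983534 0.07685568] 147
```

View pics/w2.png

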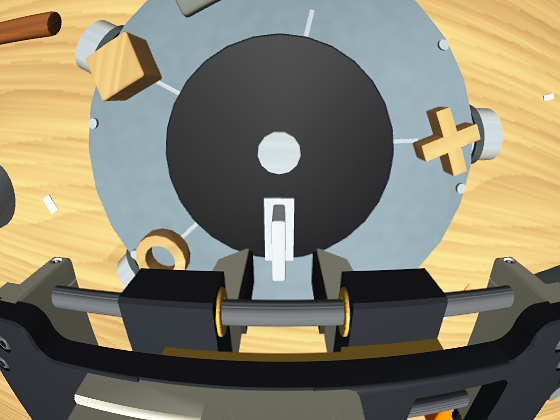

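The tab at (279,240) sits centred between the fingers. I'll descend, narrow the gap and start the arc about the hub.

>>> {"fn": "step_arm", "kwargs": {"commands": [{"translation": [0, 0, 18.5], "roll": 0}, {"translation": [0, 0, 18.5], "roll": 0}, {"translation": [0, 0, 0], "roll": 0}, {"translation": [0, 0, 0], "roll": 0}, {"translation": [0.3, 5.6, 0], "roll": -0.1}, {"translation": [0.3, 5.6, 0], "roll": -0.1}, {"translation": [0.3, 5.6, 0], "roll": -0.1}, {"translation": [0.3, 5.6, 0], "roll": -0.1}, {"translation": [0.3, 5.6, 0], "roll": -0.1}, {"translation": [0.3, 5.6, 0], "roll": -0.1}, {"translation": [0.3, 5.6, 0], "roll": -0.1}, {"translation": [0.3, 5.6, 0], "roll": -0.1}, {"translation": [0.3, 5.6, 0], "roll": -0.1}, {"translation": [0.3, 5.6, 0], "roll": -0.1}, {"translation": [0, 0, 0], "roll": 0}, {"translation": [0, 0, 0], "roll": 0}], "fingers": 0.16, "grip_force": 10}}

```text
time: 5.17
tool_pos: [0.5566, -0.0438, 0.0906]
tool_rot: [3.138, -0.0, 1.17]
contact_force: [0.8, -0.3, 0.7]
opening: 0.0145
grip_force: 0.0
```

```bash
cat > st.py <<'E'
from fit import *
s=observe();p=np.array(s['tool_pos']);h=np.array([.5763,.0099]);d=p[:2]-h
print(s['time'],p,s['tool_rot'],'r',np.hypot(*d),'ang',np.arctan2(d[1],d[0])%(2*np.pi),'yaw+pi',(s['tool_rot'][2]+np.pi)%(2*np.pi),s['contact_force'])
E
python3 st.py
```

```text
5.1667 [ 0.55664776 -0.04376588  0.0905624 ] [ 3.13787624e+00 -4.04130639e-04  1.16989864e+00] r 0.057150999956220194 ang 4.361358972709912 yaw+pi 4.311491294389905 [ 0.75648269 -0.31449103  0.74134492]
```

>>> {"fn": "step_arm", "kwargs": {"commands": [{"translation": [0.3, 5.5, 0], "roll": -0.1}, {"translation": [0.3, 5.5, 0], "roll": -0.1}, {"translation": [0.3, 5.5, 0], "roll": -0.1}, {"translation": [0.3, 5.5, 0], "roll": -0.1}, {"translation": [0.3, 5.5, 0], "roll": -0.1}, {"translation": [0.3, 5.5, 0], "roll": -0.1}, {"translation": [0.3, 5.5, 0], "roll": -0.1}, {"translation": [0.3, 5.5, 0], "roll": -0.1}, {"translation": [0.3, 5.5, 0], "roll": -0.1}, {"translation": [0.3, 5.5, 0], "roll": -0.1}, {"translation": [0.3, 5.5, 0], "roll": -0.1}, {"translation": [0.3, 5.5, 0], "roll": -0.1}, {"translation": [0.3, 5.5, 0], "roll": -0.1}, {"translation": [0.3, 5.5, 0], "roll": -0.1}, {"translation": [0.3, 5.5, 0], "roll": -0.1}, {"translation": [0.3, 5.5, 0], "roll": -0.1}, {"translation": [0.3, 5.5, 0], "roll": -0.1}, {"translation": [0.3, 5.5, 0], "roll": -0.1}, {"translation": [0, 0, 0], "roll": 0}, {"translation": [0, 0, 0], "roll": 0}]}}

```text
time: 6.83
tool_pos: [0.6314, -0.0016, 0.0895]
tool_rot: [3.142, 0.002, 2.968]
contact_force: [0.5, 0.1, -0.3]
opening: 0.0145
grip_force: 0.0
```

```bash
python3 st.py
```

```text
6.8333 [ 0.63135516 -0.00156833  0.08950317] [3.14157355e+00 1.72412181e-03 2.96817838e+00] r 0.05623694215161827 ang 6.077816027753008 yaw+pi 6.109771037429816 [ 0.47028007  0.11396214 -0.32160117]
```

>>> {"fn": "step_arm", "kwargs": {"commands": [{"translation": [0.4, 4.3, 0], "roll": -0.06}, {"translation": [0.4, 4.3, 0], "roll": -0.061}, {"translation": [0, 0, 0], "roll": 0}, {"translation": [0, 0, 0], "roll": 0}, {"translation": [0, 0, 0], "roll": 0}]}}

```text
time: 7.25
tool_pos: [0.6314, 0.0068, 0.0889]
tool_rot: [-3.142, 0.001, 3.09]
contact_force: [-0.1, -1.6, 0.6]
opening: 0.0148
grip_force: 0.6
```

```bash
python3 st.py
```

```text
7.25 [0.63139765 0.00683433 0.08894188] [-3.14156017e+00  5.71095060e-04  3.09005174e+00] r 0.05518286939603885 ang 6.227602006260864 yaw+pi 6.2316443921808515 [-0.08293539 -1.60760124  0.62839133]
```

Now I'll close lightly to centre the tab, reopen and lift clear.

>>> {"fn": "step_arm", "kwargs": {"commands": [{"translation": [0, 0, 0], "roll": 0}, {"translation": [0, 0, 0], "roll": 0}, {"translation": [0, 0, 0], "roll": 0}, {"translation": [0, 0, 0], "roll": 0}], "fingers": 0.0, "grip_force": 10}}

```text
time: 7.58
tool_pos: [0.6317, 0.0069, 0.0889]
tool_rot: [-3.142, 0.001, 3.093]
contact_force: [1.1, -2.5, 2.8]
opening: 0.0082
grip_force: 10.0
```

```bash
python3 st.py
```

```text
7.5833 [0.63166566 0.00693929 0.08891889] [-3.14150606e+00  1.07980210e-03  3.09295734e+00] r 0.05544477050912739 ang 6.229760620993871 yaw+pi 6.234549990392868 [ 1.05659154 -2.47531388  2.81169802]
```

>>> {"fn": "step_arm", "kwargs": {"commands": [{"translation": [0, 0, 0], "roll": 0}, {"translation": [0, 0, 0], "roll": 0}, {"translation": [0, 0, 0], "roll": 0}, {"translation": [0, 0, -30], "roll": 0}, {"translation": [0, 0, -40], "roll": 0}, {"translation": [-20, 0, -35], "roll": 0}, {"translation": [-30, 0, -30], "roll": 0}, {"translation": [0, 0, 0], "roll": 0}, {"translation": [0, 0, 0], "roll": 0}], "fingers": 0.3}}

```text
time: 8.33
tool_pos: [0.6823, 0.0048, 0.2246]
tool_rot: [-3.142, 0.004, 3.094]
contact_force: [-0.1, 0.4, -1.4]
opening: 0.0272
grip_force: 0.0
```

Run:
```python
from fit import *
s=observe();print(s['time'],s['tool_pos'],s['tool_rot'])
im,g=look('pics/w3.png');q,n=disc(g,im);print(q,n);print(ports(g,im,q[:2]));print(tab(g,im,q[:2]))
a=topdown(g,im,q[:2],.060,half=.15,n=400);b=topdown(g,im,q[:2],.108,half=.1,n=400)
cv2.imwrite('pics/w3b.png',np.hstack([a,b])[:,:,::-1])
```

```text
8.3333 [0.68234579 0.0048138  0.22455186] [-3.1415166   0.00422663  3.09396911]
[0.57650079 0.00981056 0.07711971] 183
[(np.float64(-1.31), 43), (np.float64(-0.054), 44), (np.float64(1.206), 45), (np.float64(2.462), 36)]
[(np.int32(11452), 'ctr ang', np.float64(-0.055), 'r', np.float64(0.0522), 'axis', np.float32(3.085), array([17.77812958, 44.41172791]))]
```

View pics/w3b.png

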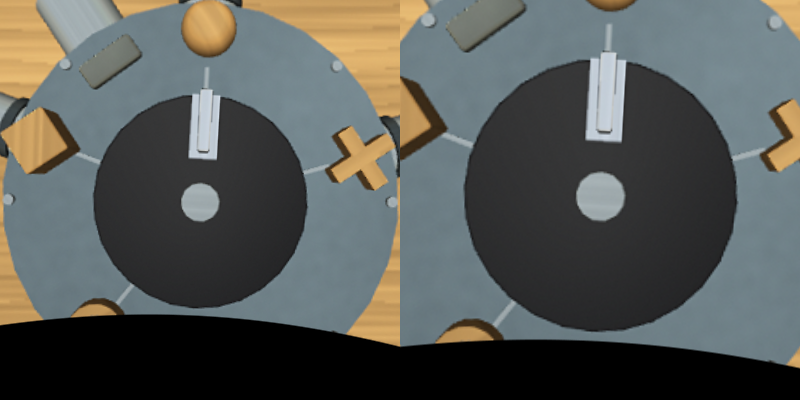

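The tab at (205,120) points along the port line to the ball at (208,28). The measured tab axis is -0.057 rad against -0.054 for the port. Next I'll go to the grey switch box with the fingers shut.

>>> {"fn": "step_arm", "kwargs": {"commands": [{"translation": [33, 0, 0], "roll": 0}, {"translation": [33, 0, 0], "roll": 0}, {"translation": [33, 0, 0], "roll": 0}, {"translation": [10.4, -34.9, 0], "roll": 0}, {"translation": [10.4, -34.9, 0], "roll": 0}, {"translation": [10.4, -34.9, 0], "roll": 0}, {"translation": [10.4, -34.9, 0], "roll": 0}, {"translation": [10.4, -34.9, 0], "roll": 0}, {"translation": [10.4, -34.9, 0], "roll": 0}, {"translation": [10.4, -34.9, 0], "roll": 0}, {"translation": [10.4, -34.9, 0], "roll": 0}, {"translation": [10.4, -34.9, 0], "roll": 0}, {"translation": [10.4, -34.9, 0], "roll": 0}, {"translation": [10.4, -34.9, 20], "roll": 0}, {"translation": [0, 0, 0], "roll": 0}, {"translation": [0, 0, 0], "roll": 0}], "fingers": 0.0}}

```text
time: 9.72
tool_pos: [0.4464, -0.3681, 0.1995]
tool_rot: [3.136, -0.005, 3.09]
contact_force: [-0.8, 0.4, -0.1]
opening: 0.0003
grip_force: 0.0
```

Run:
```python
from fit import *
s=observe();print(s['time'],s['tool_pos'],s['tool_rot'],s['contact_force'])
im,g=look('pics/w4.png')
print([(np.round(d['at'],4).tolist(),round(d['confidence'],2)) for d in search_frame('wrist','start_top')[:3]])
p=s['tool_pos'];b=topdown(g,im,(.451,-.368),.066,half=.1,n=400)
cv2.imwrite('pics/w4b.png',np.hstack([b,im[10:410,80:480]])[:,:,::-1])
```

```text
9.7167 [ 0.44644535 -0.36813643  0.19953606] [ 3.13620638 -0.00524141  3.09034422] [-0.8408368   0.44155605 -0.06085047]
[([0.308, -0.4727, 0.0679], 0.95), ([0.4461, -0.3671, 0.0653], 0.89), ([0.2867, -0.3011, 0.0655], 0.58)]
```

View pics/w4b.png

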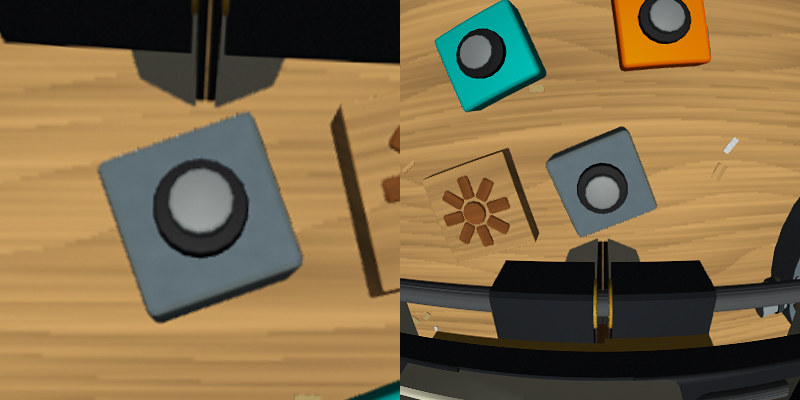

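The grey box's button appears at (201,200) in the rectified half, which is about (0.450,-0.368) with its top near z 0.066. The fingers are almost above it, so I'll shift and descend to just above.

>>> {"fn": "step_arm", "kwargs": {"commands": [{"translation": [-4, 0, 40], "roll": 0}, {"translation": [0, 0, 40], "roll": 0}, {"translation": [0, 0, 40], "roll": 0}, {"translation": [0, 0, 5], "roll": 0}, {"translation": [0, 0, 0], "roll": 0}, {"translation": [0, 0, 0], "roll": 0}]}}

```text
time: 10.32
tool_pos: [0.4544, -0.3686, 0.0798]
tool_rot: [-3.14, 0.001, 3.095]
contact_force: [0.1, 0.1, 0.9]
opening: 0.0003
grip_force: 0.0
```

>>> {"fn": "step_arm", "kwargs": {"commands": [{"translation": [0, 0, 3], "roll": 0}, {"translation": [0, 0, 3], "roll": 0}, {"translation": [0, 0, 3], "roll": 0}, {"translation": [0, 0, 0], "roll": 0}, {"translation": [0, 0, 0], "roll": 0}]}}

```text
time: 10.73
tool_pos: [0.4532, -0.3689, 0.0694]
tool_rot: [-3.141, 0.0, 3.094]
contact_force: [0.6, 0.6, 0.2]
opening: 0.0003
grip_force: 0.0
```

>>> {"fn": "step_arm", "kwargs": {"commands": [{"translation": [2, 0, 2], "roll": 0}, {"translation": [0, 0, 2], "roll": 0}, {"translation": [0, 0, 2], "roll": 0}, {"translation": [0, 0, 0], "roll": 0}, {"translation": [0, 0, 0], "roll": 0}]}}

```text
time: 11.15
tool_pos: [0.4512, -0.3689, 0.0632]
tool_rot: [-3.141, 0.0, 3.094]
contact_force: [-1.2, -0.8, 4.8]
opening: 0.0003
grip_force: 1.8
```

>>> {"fn": "step_arm", "kwargs": {"commands": [{"translation": [0, 0, 2], "roll": 0}, {"translation": [0, 0, 1.5], "roll": 0}, {"translation": [0, 0, 0], "roll": 0}, {"translation": [0, 0, 0], "roll": 0}]}}

```text
time: 11.48
tool_pos: [0.4513, -0.369, 0.0611]
tool_rot: [-3.14, 0.001, 3.094]
contact_force: [-3.8, 1.2, 14.5]
opening: 0.0009
grip_force: 7.4
```

>>> {"fn": "step_arm", "kwargs": {"commands": [{"translation": [0, 0, 1], "roll": 0}, {"translation": [0, 0, 0], "roll": 0}, {"translation": [0, 0, 0], "roll": 0}]}}

```text
time: 11.73
tool_pos: [0.4513, -0.369, 0.061]
tool_rot: [-3.14, 0.001, 3.094]
contact_force: [-5.1, 3.7, 21.4]
opening: 0.0004
grip_force: 10.5
```

The button has bottomed: force rises and the tool no longer moves. I'll release and lift away.

>>> {"fn": "step_arm", "kwargs": {"commands": [{"translation": [0, 0, -5], "roll": 0}, {"translation": [0, 0, -10], "roll": 0}, {"translation": [0, 0, -35], "roll": 0}, {"translation": [0, 0, -40], "roll": 0}, {"translation": [0, 0, -40], "roll": 0}, {"translation": [0, 0, -20], "roll": 0}, {"translation": [0, 0, 0], "roll": 0}, {"translation": [0, 0, 0], "roll": 0}, {"translation": [0, 0, 0], "roll": 0}]}}

```text
time: 12.48
tool_pos: [0.4507, -0.3679, 0.2071]
tool_rot: [3.14, -0.002, 3.094]
contact_force: [-0.0, 1.3, -1.0]
opening: 0.0005
grip_force: 0.0
```

Run:
```python
from fit import *
s=observe();print(s['time'],s['tool_pos'],s['contact_force'])
im=read_camera('scene');cv2.imwrite('pics/scene9.png',im[:,:,::-1])
```

```text
12.4833 [ 0.4506823  -0.36792622  0.2071477 ] [-0.01112958  1.29398618 -1.00382274]
```

View pics/scene9.png

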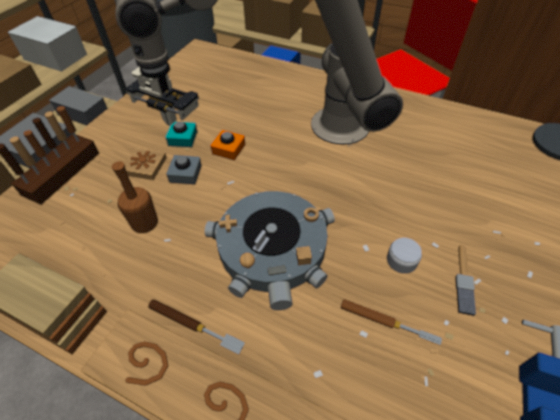

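The final view shows the tab at (262,240) pointing at the ball at (247,260), the gripper clear above the switch box, and nothing else moved.

```bash
python3 -c "from cell import *;print(hand_in())"
```

```text
the job is handed in; nothing more can be done
None
```

The tab points at the ball (within about 0.003 rad by wrist camera), the start button was then pressed to its stop once and released, nothing else appears to have moved, and the job was handed in at about 12.5 s; the return gave no verdict.

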